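Lock the carton stop with its index pin

TASK

Lock the carton stop: take the steel index pin out of its black holder, put it into the bushing of the sliding shutter on top of the stop's housing, and with the tip resting lightly on the tongue inside, slide pin and shutter along the slot until you feel the tip drop into the tongue's hidden hole. Then push the pin fully home, its collar flat on the bushing, and let go. Be gentle: never force the pin against the stop with more than 40 N (about 4 kg), and leave the other things on the bench where they are.

Things in the scene. Friction and masses are not known exactly. Their poses are not given: they have to be found in the camera images.
- gauge: The carton stop, fixed to the bench: grey and aluminium unit, base 110 (its x) by 220 (its y) by 10 mm, carrying a closed housing 80 x 200 mm, top at 46 mm, and along its +x edge an upright aluminium fence to 70 mm high. Origin: centre of the underside, z up; y runs along the housing. Inside is a flat steel tongue, clamped so that it stays put, its top 34 mm above the bench.
- slot (a point): Centre of the slot (18 wide, 74 mm long along the stop's y) in the housing's top, always covered by the shutter. Under it the tongue has one hole, 15 mm across, rim bevelled 2 mm, 22 mm deep. It is out of sight, on the slot's centre line, at a shutter position anywhere from 14 to 50 mm; never under the bushing at the start.
- shutter (a joint): Position of the steel shutter (plate 44 x 134 x 5 mm) that slides on the housing, m: 0 at the +y end of its travel, growing as it moves along the stop's -y, to 0.056 at the other end; starts between 0 and 0.006. About 1 N to slide; it stays where it is left.
- bushing (a point): Centre of the bushing's mouth, 67 mm above the bench: a dark block 36 x 36 mm standing 15 mm above the shutter plate and moving with it, upright through bore 14 mm across with a 3 mm bevel at the mouth. In the stop's frame it lies at x = 0, y = 0.028 minus the shutter position. A pin in the bore carries the shutter along.
- pin: Index pin, about 0.12 kg: steel shank 12 mm across, 51 mm long (lowest 4 mm tapered to 6 mm across), then a steel collar 34 mm across, 5 mm thick, then a round black knob 24 mm across, 30 mm high. Origin: centre of the tip, z up towards the knob. It starts upright in the holder, collar on the holder's top.
- pin_tip (a point): Centre of the pin's tip. With the tip on the tongue it is 34 mm above the bench and the collar 18 mm above the bushing; fully home, with the collar on the bushing, the tip is 16 mm and the top of the knob 102 mm above the bench.
- pin_head (a point): Middle of the pin's knob, 71 mm above the tip on its axis: where to grip it.
- pin_holder: Black block 56 x 56 mm, 56 high, fixed to the bench, with an upright hole 14 mm across in the middle in which the pin stands; pull the pin straight up by more than 51 mm to free it. Origin: centre of the underside.
- tape_stub_2: Bystander: small paper tape roll, lying flat, 50 x 50 x 20 mm; origin at the centre of its underside. Leave it alone.
- stapler: Bystander: desk stapler 36 x 145 x 42 mm; origin at the centre of its underside. Leave it alone.
- tape_measure: Bystander: tape measure 33 x 68 x 61 mm; origin at the centre of its underside. Leave it alone.
- parcel: Bystander: small carton 55 x 120 x 45 mm; origin at the centre of its underside. Leave it alone.
- note_block: Bystander: note block 77 x 77 x 29 mm; origin at the centre of its underside. Leave it alone.
- label_roll: Bystander: standing label roll 66 x 66 x 58 mm; origin at the centre of its underside. Leave it alone.
- scissors: Bystander: scissors 87 x 193 x 10 mm; origin at the centre of its underside. Leave it alone.
There are look-alikes about, which are no part of the job. Several things have the shape of the pin; the one meant has the colours described above.

How it is judged:
On the way, in this order (a step that is already met when the one before it is completed fails the run):
1. the pin is lifted out of its holder (height (world z) of pin_tip above 0.058 m), for 0.1 s.
2. the pin is in the bushing with its tip at the tongue, not yet in the hole (z of pin_tip in the frame of gauge between 0.028 and 0.04 m and horizontal distance between pin_tip and bushing below 0.006 m), for 0.1 s.
3. the tip has dropped into the hidden hole, the shutter carried along (z of pin_tip in the frame of gauge below 0.026 m and value of joint shutter above 0.01 m), for 0.1 s.
At the end, for the whole second after the job is handed in: The pin stands upright (within 0.08 rad) through the bushing (axis within 4 mm) in the tongue's hole, fully home: tip no more than 18.5 mm above the underside of the stop (16 mm when the collar is on the bushing), shutter at a position beyond 10 mm, released and at rest (z of pin_tip in the frame of gauge between 0.01 and 0.0185 m and horizontal distance between pin_tip and bushing below 0.004 m and angle between pin's own z axis and vertical below 0.08 rad and value of joint shutter above 0.01 m and linear speed of pin below 0.01 m/s); the robot touches nothing.
It fails at once if the pin is forced against the stop (housing, shutter or tongue) with more than 40 N (contact force between pin and gauge above 40 N).
It fails at once if one of the other things is pushed more than 30 mm (distance of any of tape_stub_2, stapler, tape_measure, parcel, note_block, label_roll, scissors from where it was at the start of the episode above 0.03 m).
It also fails if it takes over 72 s, if anything falls off the work surface, if the arm or the gripper's body presses on something with over 40 N, if the wrist force passes 120 N, or if a joint passes its speed limit or range.

ROBOT

A 7-joint arm with a two-finger parallel gripper is mounted at the origin on a cart in front of the work surface, level with it; the furniture and walls round the work are solid. World frame = base frame: x ahead of the robot, y to its left, z up, the work surface at z = 0. Lengths are in m, angles in rad, forces in N, time in s.
With the tool pointing down it reaches from about 0.4 to 0.85 m from the base axis. Payload 10.4 kg.
Tool frame: the origin (TCP) lies at the centre of the arm's flange, where the gripper is bolted on; the fingertips stand 182 mm ahead of it and the grasp point (between the pads) lies 164 mm ahead of it; z points along the fingers, y is the line along which they close (so a half turn about z gives the same grasp; the last joint's range is limited). The gripper opens to 87 mm and grips with 3 to 60 N. Pads are 19 mm wide; open, the fingers measure 117 mm over their backs; the gripper's body (75 mm by 190 mm) begins 51 mm behind the grasp point.
Start: joints at [-1.329, 0.332, -0.065, 1.46, 0.022, 1.35, -0.088], TCP at [0.164, 0.603, 0.405] pointing down, gripper open.
Joint ranges: [-2.6, 2.6], [-0.5, 2.12], [-1.47, 1.34], [0.16, 2.42], [-1.27, 4.41], [0.06, 2.06], [-2.6, 2.6]. Speed limits (rad/s): [2.22, 2.22, 2.79, 2.79, 3.14, 3.14, 3.14].

INTERFACE

Orientations are given as a unit quaternion [x, y, z, w].
In Python, from bench import r, eyes, job gives the robot as it stands. The module is installed in compiled form; this text tells all that it offers.
- The arm moves only by the shell command python3 -m inch 'ROWS' [OPENING] [FORCE]. ROWS is JSON, a list of rows, each a list of 6 numbers: the shift along the tool's x, y, z normalised to -1 to 1, where 1 is 4 cm, then the turn, a rotation vector about the tool's x, y, z normalised to -1 to 1, where 1 is 0.12 rad. In form: [[x, y, z, wx, wy, wz], ...]. A call has exactly 5 rows; each row shifts and turns the commanded pose from where the row before left it, along the tool's axes as they then stand; what a row does not reach is not made up. A row lasts 1/12 s, in which the tool goes at most 41.7 mm and 7.16 degrees, less where a joint would pass 70% of its speed; a pose out of reach is approached as far as the arm can. A call with a number of a shift or a turn outside -1 to 1 is refused whole. A call with a gripper value outside its range is refused whole. OPENING is the gripper command: -1 is shut, 1 is fully open, values between are in proportion, set as the call begins (- or left out, the last holds). The fingers move at their own pace and stop on an object; FORCE is the grip in N (left out, the last holds). Time passes only in rows, so rows that do not move let the fingers close, or fill a call up. It gives the time, the measured TCP pose, the force, the opening and the grip force at its end, in the units of the state.
- r.read_state(): the state, without advancing time (a new reading comes with each control period).
- eyes.camera(name): name is "side" or "top" or "wrist"; returns a dict with "pixels" (384x512x3 uint8, red, green, blue), "fx", "fy", "cx", "cy" (pixels), "D" ([k1, k2, p1, p2, k3] as OpenCV has them; the pictures are not rectified), "extrinsics" (4x4, takes a point from camera to world coordinates). Camera axes: x right, y down, z forward; pixel columns grow to the right and rows downward; lengths in m; the calibration is good to about 2 mm. A picture is of the moment at which its call begins. There is no depth.
- job.close_job(): hands the job in; it is judged then, once.
The state is a dict: "time": time; "joint_positions": joint angles; "joint_vel": joint speeds; "joint_torque": joint torques, N m; "ee_pos": TCP position; "eef_rot": TCP orientation; "ft_force": force on the tool from outside, world axes, zero at the start; "torque": the same for the moment, N m; "width": finger opening in m; "grip_force": force on a finger pad.
Only numpy, scipy, OpenCV 4.12 (cv2) and the standard library are available. Lean on these libraries where they do the work, as an engineer would, in place of code of your own. Each camera call takes 0.05 s, during which the arm holds its last target. There are 200 camera calls.

## Working session

There is one attempt and no reset: what is moved stays moved. The work goes in short steps, Python scripts to look and compute and a shell command to move; the robot and the scene stay as the last step left them, time stands still between calls to the robot, and variables do not carry over. Pictures are saved under pics/ and viewed, at most 10 in all, crops included, and the job is handed in when it is done.

```bash
mkdir -p pics
cat > h.py <<'E'
import numpy as np, cv2
from bench import r, eyes, job
from scipy.spatial.transform import Rotation as R
def snap(n,f):
    c=eyes.camera(n); cv2.imwrite('pics/'+f,c['pixels'][:,:,::-1]); np.save('pics/'+f+'.npy',c,allow_pickle=True); return c
def load(f): return np.load('pics/'+f+'.npy',allow_pickle=True).item()
def K(c): return np.array([[c['fx'],0,c['cx']],[0,c['fy'],c['cy']],[0,0,1.]])
def ray(c,u,v):
    p=cv2.undistortPoints(np.array([[[u,v]]],float),K(c),np.array(c['D'],float))[0,0]
    E=np.array(c['extrinsics']); return E[:3,3],E[:3,:3]@np.array([p[0],p[1],1])
def at(c,u,v,z):
    o,d=ray(c,u,v); return o+d*(z-o[2])/d[2]
def proj(c,P):
    E=np.linalg.inv(np.array(c['extrinsics'])); P=np.atleast_2d(P).astype(float)
    return cv2.projectPoints(P,cv2.Rodrigues(E[:3,:3])[0],E[:3,3],K(c),np.array(c['D'],float))[0][:,0]
def rows(target,yaw=None):
    s=r.read_state(); q=R.from_quat(s['eef_rot']); d=np.array(target)-s['ee_pos']
    print('tool shift units',np.round(q.inv().apply(d)/0.04,3),'pos',np.round(s['ee_pos'],4))
E
python3 - <<'E'
from h import *
for n in('top','side'):
    c=snap(n,n+'1.png'); print(n,np.round(c['extrinsics'],2).tolist(),c['fx'])
s=r.read_state(); print(s); print(R.from_quat(s['eef_rot']).as_matrix().round(3))
E
```

```text
top [[0.02, -0.98, 0.19, 0.3], [-1.0, -0.02, 0.01, -0.08], [-0.01, -0.19, -0.98, 1.5], [0.0, 0.0, 0.0, 1.0]] 417.27295441409285
side [[1.0, -0.01, 0.0, 0.57], [-0.01, -0.47, 0.88, -1.24], [-0.01, -0.88, -0.47, 0.71], [0.0, 0.0, 0.0, 1.0]] 409.12263884181687
{'time': 0.1, 'joint_positions': array([-1.32863032,  0.33283499, -0.06472633,  1.4608411 ,  0.02159319,
        1.34987513, -0.08850058]), 'joint_vel': array([ 0.0005169 , -0.00222648,  0.00048116, -0.00259488,  0.00022632,
       -0.00161116, -0.00314645]), 'joint_torque': array([ 1.75095851e-03, -6.24544144e+01,  2.46791204e-02, -3.90720356e+01,
       -6.14956627e-02,  3.65423947e-02,  4.48654976e-05]), 'ee_pos': array([0.16350299, 0.60312763, 0.40402473]), 'eef_rot': array([ 1.31975983e-01,  9.91252713e-01, -6.28479229e-04, -6.36762215e-05]), 'ft_force': array([0.78033292, 0.00814585, 0.54244156]), 'torque': array([-0.02473164, -0.01925514,  0.00430595]), 'grip_force': 0.0, 'width': 0.08703063161651088}
[[-0.965  0.262 -0.   ]
 [ 0.262  0.965 -0.001]
 [-0.    -0.001 -1.   ]]
```

View pics/top1.png

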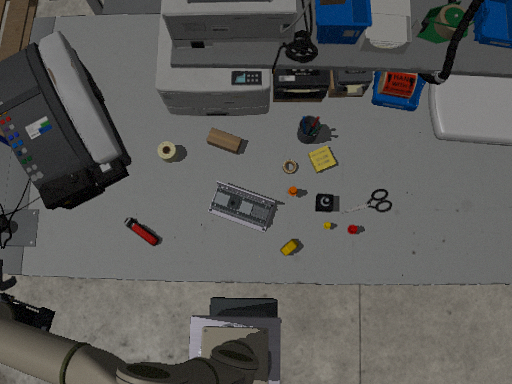

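View pics/side1.png

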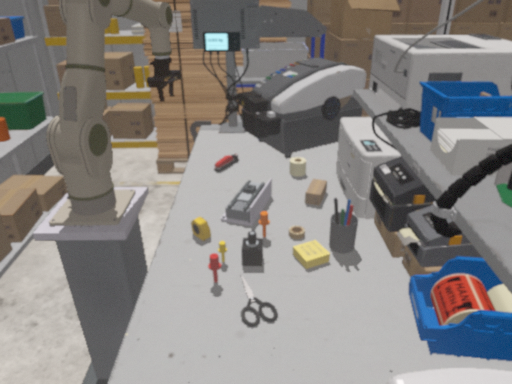

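The top view shows the black holder and pin near (324,202) and the carton stop near (244,206). The look-alikes are orange, yellow and red. Next I'll enlarge that area.

Run:
```python
from h import *
a=cv2.imread('pics/top1.png')[165:265,195:355]; b=cv2.imread('pics/side1.png')[170:280,185:345]
o=np.vstack([cv2.resize(a,(480,300),interpolation=cv2.INTER_CUBIC),cv2.resize(b,(436,300),interpolation=cv2.INTER_CUBIC)[:, :436].copy() if 0 else cv2.copyMakeBorder(cv2.resize(b,(436,300),interpolation=cv2.INTER_CUBIC),0,0,0,44,0)])
cv2.imwrite('pics/crop1.png',o)
c=load('top1.png')
for u,v,z in[(324,202,.09),(235,201,.067)]: print(at(c,u,v,z))
```

```text
[ 0.54761701 -0.30033075  0.09      ]
[0.54957049 0.0067281  0.067     ]
```

View pics/crop1.png

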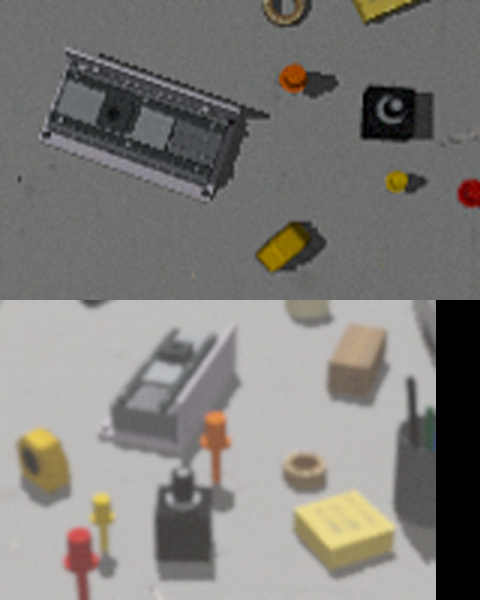

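The pin knob is at about (326,199) and the bushing at about (234,202) in the top picture. The stop's y axis is tilted about 19° towards +x, which nearly matches the tool's y already.

```bash
python3 -m inch '[[-1,0,0,0,0,0.6],[-1,-0.3,0,0,0,0],[-1,-0.3,0,0,0,0],[-1,-0.5,0,0,0,0],[-1,-1,0,0,0,0]]' 1 40
python3 - <<'E'
from h import *
c=load('top1.png'); p=at(c,326,199.5,.09); print(p, at(c,233.7,202.3,.067))
B=[at(c,195+u/3,165+v/3,z) for u,v,z in[(40,138,.01),(210,198,.01),(67,50,.07),(244,106,.07)]]; print(np.round(B,3))
rows([p[0],p[1],.404])
E
```

```text
time: 0.52
ee_pos: [0.3194, 0.4749, 0.4039]
eef_rot: [0.169, 0.986, -0.0, 0.0]
ft_force: [0.7, -0.2, 0.3]
width: 0.0874
grip_force: 0.0
[ 0.55645973 -0.3073335   0.09      ] [0.54489148 0.01113224 0.067     ]
[[ 0.521  0.106  0.01 ]
 [ 0.452 -0.1    0.01 ]
 [ 0.617  0.071  0.07 ]
 [ 0.554 -0.137  0.07 ]]
tool shift units [-1.2088e+01 -1.6475e+01  1.5000e-02] pos [0.3194 0.4749 0.4039]
```

```bash
python3 -m inch '[[-0.7,-0.7,0,0,0,0],[-0.7,-0.7,0,0,0,0],[-0.7,-0.7,0,0,0,0],[-0.7,-0.7,0,0,0,0],[-0.7,-0.7,0,0,0,0]]' >/dev/null
python3 -m inch '[[-0.6,-0.8,0,0,0,0],[-0.6,-0.8,0,0,0,0],[-0.6,-0.8,0,0,0,0],[-0.6,-0.8,0,0,0,0],[-0.6,-0.8,0,0,0,0]]' >/dev/null
python3 -m inch '[[-0.6,-0.8,0,0,0,0],[-0.6,-0.8,0,0,0,0],[-0.6,-0.8,0,0,0,0],[-0.5,-0.8,0,0,0,0],[-0.5,-0.8,0,0,0,0]]'
python3 - <<'E'
from h import *
rows([.5565,-.3073,.404])
E
```

```text
time: 1.77
ee_pos: [0.5157, -0.0827, 0.4046]
eef_rot: [0.168, 0.986, 0.0, -0.0]
ft_force: [1.6, 1.0, 0.0]
width: 0.0871
grip_force: 0.0
tool shift units [-2.818 -4.962  0.016] pos [ 0.5157 -0.0827  0.4046]
```

```bash
python3 -m inch '[[-0.6,-1,0,0,0,0],[-0.6,-1,0,0,0,0],[-0.6,-1,0,0,0,0],[-0.6,-1,0,0,0,0],[-0.4,-0.9,0,0,0,0]]' >/dev/null
python3 -m inch '[[0,0,0,0,0,0],[0,0,0,0,0,0],[0,0,0,0,0,0],[0,0,0,0,0,0],[0,0,0,0,0,0]]'
python3 - <<'E'
from h import *
rows([.5565,-.3073,.404]); c=snap('wrist','w1.png'); print(np.round(c['extrinsics'],3)); print(proj(c,[.5565,-.3073,.09]))
E
```

```text
time: 2.6
ee_pos: [0.5531, -0.2816, 0.4047]
eef_rot: [0.166, 0.986, 0.001, 0.0]
ft_force: [0.8, -0.2, 0.5]
width: 0.0871
grip_force: 0.0
tool shift units [-0.29  -0.578  0.017] pos [ 0.5531 -0.2816  0.4047]
[[ 0.328  0.9    0.288  0.474]
 [ 0.945 -0.312 -0.099 -0.254]
 [ 0.001  0.305 -0.952  0.383]
 [ 0.     0.     0.     1.   ]]
[[232.06924278 195.86187334]]
```

View pics/w1.png

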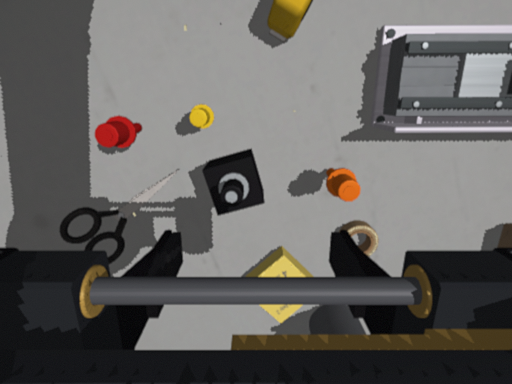

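The wrist view shows the knob top at (231,197), against a predicted (232,196), so the pin estimate holds. I'll go down now.

```bash
python3 -m inch '[[-0.3,-0.58,0.2,0,0,0],[0,0,0.6,0,0,0],[0,0,0.6,0,0,0],[0,0,0.6,0,0,0],[0,0,0,0,0,0]]' >/dev/null
python3 - <<'E'
from h import *
c=load('w1.png')
print(at(c,231,197,.091),at(c,233,187,.061))
c=snap('wrist','w2.png'); print(proj(c,[[.5565,-.3073,.091],[.5565,-.3073,.061]]));rows([.5565,-.3073,.247])
E
```

```text
[ 0.55699319 -0.30855431  0.091     ] [ 0.55542871 -0.30803388  0.061     ]
[[255.17774981 219.91373815]
 [255.17363096 206.14957238]]
tool shift units [-0.012  0.012  1.9  ] pos [ 0.5562 -0.3077  0.323 ]
```

View pics/w2.png

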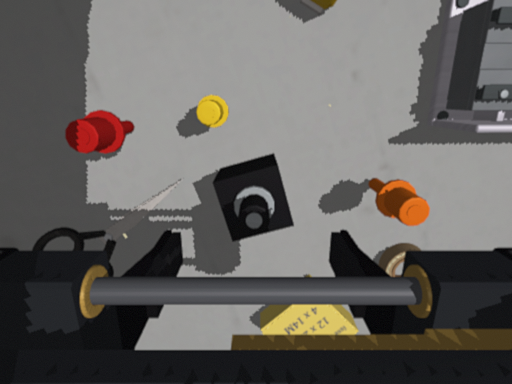

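The knob is at (254,220), as predicted, and the fingers are clear of the orange and yellow pins. I'll go down and grip.

```bash
python3 -m inch '[[0,0,0.6,0,0,0],[0,0,0.6,0,0,0],[0,0,0.5,0,0,0],[0,0,0.2,0,0,0],[0,0,0,0,0,0]]'
python3 -m inch '[[0,0,0,0,0,0],[0,0,0,0,0,0],[0,0,0,0,0,0],[0,0,0,0,0,0],[0,0,0,0,0,0]]' -1 40
python3 -m inch '[[0,0,0,0,0,0],[0,0,0,0,0,0],[0,0,0,0,0,0],[0,0,0,0,0,0],[0,0,0,0,0,0]]'
```

```text
time: 3.53
ee_pos: [0.5565, -0.3085, 0.2485]
eef_rot: [0.167, 0.986, 0.0, -0.001]
ft_force: [-0.4, 0.7, 0.4]
width: 0.0868
grip_force: 0.0
time: 3.95
ee_pos: [0.5565, -0.3092, 0.2495]
eef_rot: [0.168, 0.986, -0.0, 0.001]
ft_force: [-0.1, -0.7, -0.0]
width: 0.0615
grip_force: 0.0
time: 4.37
ee_pos: [0.5563, -0.3091, 0.2487]
eef_rot: [0.168, 0.986, 0.0, -0.0]
ft_force: [0.1, 0.4, 0.2]
width: 0.0284
grip_force: 0.0
```

```bash
python3 -m inch '[[0,0,0,0,0,0],[0,0,0,0,0,0],[0,0,0,0,0,0],[0,0,0,0,0,0],[0,0,0,0,0,0]]'
python3 -m inch '[[0,0,-0.3,0,0,0],[0,0,-0.5,0,0,0],[0,0,-0.6,0,0,0],[0,0,-0.6,0,0,0],[0,0,-0.6,0,0,0]]'
python3 -m inch '[[0,0,-0.6,0,0,0],[0,0,-0.5,0,0,0],[0,0,-0.3,0,0,0],[0,0,0,0,0,0],[0,0,0,0,0,0]]'
python3 - <<'E'
from h import *
rows([.5449,.0111,.40])
E
```

```text
time: 4.78
ee_pos: [0.5563, -0.3091, 0.2487]
eef_rot: [0.168, 0.986, 0.0, -0.0]
ft_force: [-0.0, -0.9, -0.0]
width: 0.0233
grip_force: 40.0
time: 5.2
ee_pos: [0.556, -0.3092, 0.3547]
eef_rot: [0.168, 0.986, -0.0, 0.0]
ft_force: [0.7, -0.2, -1.0]
width: 0.0227
grip_force: 40.0
time: 5.62
ee_pos: [0.5562, -0.3091, 0.4087]
eef_rot: [0.168, 0.986, 0.0, 0.0]
ft_force: [-0.4, -0.2, -2.1]
width: 0.0226
grip_force: 40.0
tool shift units [2.913 7.462 0.218] pos [ 0.5562 -0.3091  0.4087]
```

```bash
python3 -m inch '[[0.3,0.7,0,0,0,0],[0.3,0.8,0,0,0,0],[0.3,0.8,0,0,0,0],[0.3,0.8,0,0,0,0],[0.3,0.8,0,0,0,0]]' >/dev/null
python3 -m inch '[[0.3,0.8,0,0,0,0],[0.3,0.8,0,0,0,0],[0.3,0.8,0,0,0,0],[0.3,0.7,0,0,0,0],[0.2,0.4,0,0,0,0]]' >/dev/null
python3 -m inch '[[0,0,0,0,0,0],[0,0,0,0,0,0],[0,0,0,0,0,0],[0,0,0,0,0,0],[0,0,0,0,0,0]]'
python3 - <<'E'
from h import *
rows([.5449,.0111,.40]); c=snap('wrist','w3.png'); print(proj(c,[.5449,.0111,.067])); s=r.read_state();print(proj(c,s['ee_pos']-[0,0,.2437]))
E
```

```text
time: 6.87
ee_pos: [0.5446, 0.0074, 0.4084]
eef_rot: [0.169, 0.986, -0.0, -0.0]
ft_force: [-0.1, 0.9, -1.6]
width: 0.0229
grip_force: 40.0
tool shift units [0.025 0.09  0.211] pos [0.5446 0.0074 0.4084]
[[258.83601588 177.16748855]]
[[255.67581426 210.11704701]]
```

View pics/w3.png

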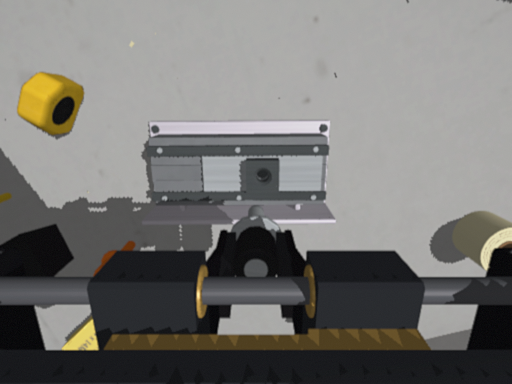

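The bushing's bore is near (264,175), the pin tip near (255,210), and the stop's edge runs nearly horizontal. I'll measure the bore and the stop's yaw numerically.

Run:
```python
from h import *
c=load('w3.png'); g=cv2.cvtColor(c['pixels'],cv2.COLOR_RGB2GRAY)
print(g[155:195:2,240:288:2])
# base front edge: bright strip top boundary
pts=[]
for u in range(165,320,10):
    col=g[112:132,u].astype(float); v=112+np.argmax(np.diff(col)); pts.append(at(c,u,v+.5,.01)[:2])
pts=np.array(pts); d=np.polyfit(pts[:,1],pts[:,0],1); print('gauge dx/dy',d)
a=np.arctan(d[0]); s=r.read_state(); m=R.from_quat(s['eef_rot']).as_matrix(); print('gauge',a,'tool',np.arctan2(m[0,1],m[1,1]))
for uv in[(264,175)]: p=at(c,*uv,.067);print(p);rows([p[0],p[1],.3])
for u in(150,329): print(at(c,u,122,.01))
```

```text
[[107  85 102 103  84 106 101 100 102  84 101  84 104 103 103 119  98 122
   89 114 113  86 121 123]
 [174 169 174 155 141 148 147 147 144 139 142 138 144 144 144 149 141 151
  138 153 175 166 173 174]
 [171 171 154  83  47  50  48  48  42  43  42  43  42  43  42  43  44  42
   41  78 167 168 166 168]
 [147  97  84  75  76  77  76  76  76  77  76  77  77  77  77  75  77  76
   75  82 166 172 170 170]
 [133  83  84  79  78  79  78  79  79  78  80  78  78  78  78  78  78  78
   76  86 169 174 174 174]
 [ 91  85  85  80  79  79  79  80  78  79  79  79  79  78  79  80  79  79
   79  87 168 173 172 172]
 [107  83  84  78  78  78  77  76  77  76  75  71  72  74  78  77  77  76
   77  84 163 166 165 166]
 [ 97  83  84  79  78  78  77  79  75  66  57  49  49  53  72  79  79  78
   79  86 160 166 164 165]
 [ 87  81  83  77  77  77  78  76  70  54  39  38  38  44  50  71  77  76
   77  87 163 166 166 166]
 [127  82  83  77  77  76  75  74  67  36  37  39  39  35  48  51  77  77
   76  93 168 169 168 169]
 [ 96  83  85  77  77  77  78  75  75  42  37  37  38  43  44  47  76  77
   76  90 167 16
[... 477 characters left out ...]
 78  77  77
   81  91 171 170 170 170]
 [118  83  86  80  78  77  79  78  77  79  77  77  78  77  79  76  78  77
   78 101 175 171 172 173]
 [112  85  86  80  76  75  77  76  75  76  75  76  76  76  76  77  77  78
   76 104 177 175 174 174]
 [ 91  67  59  73  78  78  79  78  78  79  78  77  78  78  78  77  78  77
   78  79  89  93  93  94]
 [ 75  77  73  75  75  76  76  77  77  75  75  76  75  76  76  76  75  75
   75  74  72  72  73  71]]
gauge dx/dy [0.34216053 0.48313921]
gauge 0.3296738832983765 tool 0.3385219062021062
[0.54447196 0.01713133 0.067     ]
tool shift units [0.084 0.225 2.713] pos [0.5447 0.0076 0.4085]
[ 0.45102295 -0.09416689  0.01      ]
[0.52243894 0.1088298  0.01      ]
```

```bash
python3 -m inch '[[0.08,0.21,0.3,0,0,-0.07],[0,0,0.6,0,0,0],[0,0,0.6,0,0,0],[0,0,0.5,0,0,0],[0,0,0,0,0,0]]' >/dev/null
python3 -m inch '[[0,0,0,0,0,0],[0,0,0,0,0,0],[0,0,0,0,0,0],[0,0,0,0,0,0],[0,0,0,0,0,0]]'
python3 - <<'E'
from h import *
c=snap('wrist','w4.png'); s=r.read_state(); t=s['ee_pos']-[0,0,.2437]; print(t,proj(c,[t,[.5445,.0166,.067]]))
cv2.imwrite('pics/w4c.png',cv2.resize(c['pixels'][120:270,160:360,::-1],(800,600),interpolation=cv2.INTER_CUBIC))
E
```

```text
time: 7.75
ee_pos: [0.5447, 0.0176, 0.3296]
eef_rot: [0.163, 0.987, 0.0, 0.001]
ft_force: [0.3, -0.5, -0.8]
width: 0.0228
grip_force: 40.0
[0.54458195 0.01758259 0.08570032] [[254.92154865 209.49000807]
 [253.79015968 201.82780094]]
```

View pics/w4c.png

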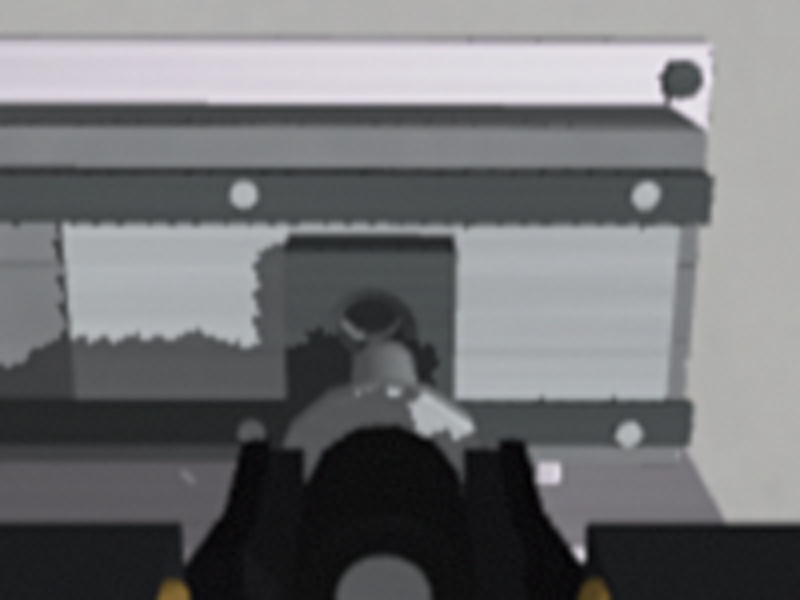

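The tip is at (255.5,207.5) and the bore centre at (253,203.2) in wrist pixels. I'll compute the remaining offset.

Run:
```python
from h import *
c=load('w4.png'); t=at(c,255.5,207.5,.0857); b=at(c,253,203.2,.067); s=r.read_state(); print(t,b)
print(R.from_quat(s['eef_rot']).inv().apply(b-t)/.04, R.from_quat(s['eef_rot']).inv().apply(b-s['ee_pos'])/.04)
m=R.from_quat(s['eef_rot']).as_matrix(); print('tool yaw',np.arctan2(m[0,1],m[1,1]), s['ft_force'])
```

```text
[0.54317097 0.01853624 0.0857    ] [0.54543496 0.01558298 0.067     ]
[-0.07696988 -0.05201002  0.46752698] [-0.03043639 -0.04577149  6.5600029 ]
tool yaw 0.328409692174642 [-0.58445059  0.0445956  -1.15245816]
```

```bash
python3 -m inch '[[-0.05,-0.05,0,0,0,0],[0,0,0.2,0,0,0],[0,0,0.2,0,0,0],[0,0,0.1,0,0,0],[0,0,0.1,0,0,0]]'
python3 -m inch '[[0,0,0.1,0,0,0],[0,0,0.1,0,0,0],[0,0,0.1,0,0,0],[0,0,0,0,0,0],[0,0,0,0,0,0]]'
```

```text
time: 8.22
ee_pos: [0.5454, 0.0151, 0.3036]
eef_rot: [0.163, 0.987, -0.0, -0.001]
ft_force: [-0.0, 1.2, -1.4]
width: 0.0229
grip_force: 40.0
time: 8.63
ee_pos: [0.5457, 0.0151, 0.2926]
eef_rot: [0.163, 0.987, -0.0, -0.0]
ft_force: [0.5, -0.8, -0.3]
width: 0.0232
grip_force: 40.0
```

```bash
python3 -m inch '[[0,0,0.08,0,0,0],[0,0,0.08,0,0,0],[0,0,0.05,0,0,0],[0,0,0,0,0,0],[0,0,0,0,0,0]]'
python3 -m inch '[[0,0,0.03,0,0,0],[0,0,0.03,0,0,0],[0,0,0.03,0,0,0],[0,0,0,0,0,0],[0,0,0,0,0,0]]'
```

```text
time: 9.05
ee_pos: [0.5456, 0.0151, 0.2842]
eef_rot: [0.163, 0.987, -0.0, -0.0]
ft_force: [0.3, 0.9, -0.3]
width: 0.0228
grip_force: 40.0
time: 9.47
ee_pos: [0.5457, 0.0151, 0.2807]
eef_rot: [0.163, 0.987, 0.0, -0.0]
ft_force: [0.4, -0.6, -1.6]
width: 0.0229
grip_force: 40.0
```

Tip is at about 0.037 with no side load. I'll feel for the tongue.

```bash
python3 -m inch '[[0,0,0.03,0,0,0],[0,0,0.03,0,0,0],[0,0,0,0,0,0],[0,0,0,0,0,0],[0,0,0,0,0,0]]'
python3 -m inch '[[0,0,0.02,0,0,0],[0,0,0,0,0,0],[0,0,0,0,0,0],[0,0,0,0,0,0],[0,0,0,0,0,0]]'
```

```text
time: 9.88
ee_pos: [0.5457, 0.0151, 0.2783]
eef_rot: [0.163, 0.987, 0.0, -0.0]
ft_force: [0.3, 0.3, -1.5]
width: 0.0231
grip_force: 40.0
time: 10.3
ee_pos: [0.5457, 0.0151, 0.2776]
eef_rot: [0.163, 0.987, 0.0, 0.0]
ft_force: [1.0, -0.6, -0.0]
width: 0.023
grip_force: 40.0
```

```bash
python3 -m inch '[[0,0,0.02,0,0,0],[0,0,0,0,0,0],[0,0,0,0,0,0],[0,0,0,0,0,0],[0,0,0,0,0,0]]'
python3 -m inch '[[0,0,0.02,0,0,0],[0,0,0,0,0,0],[0,0,0,0,0,0],[0,0,0,0,0,0],[0,0,0,0,0,0]]'
```

```text
time: 10.72
ee_pos: [0.546, 0.0149, 0.2774]
eef_rot: [0.164, 0.987, 0.0, 0.001]
ft_force: [-1.2, 0.8, 6.7]
width: 0.0227
grip_force: 40.0
time: 11.13
ee_pos: [0.5462, 0.0148, 0.2772]
eef_rot: [0.164, 0.987, 0.0, 0.001]
ft_force: [-1.7, -1.2, 10.8]
width: 0.0231
grip_force: 40.0
```

Contact at about 10 N. Now I'll slide along tool -y, watching the height and force.

```bash
python3 -m inch '[[0,-0.025,0,0,0,0],[0,-0.025,0,0,0,0],[0,-0.025,0,0,0,0],[0,-0.025,0,0,0,0],[0,-0.025,0,0,0,0]]' | egrep 'pos|ft'
python3 -m inch '[[0,-0.025,0,0,0,0],[0,-0.025,0,0,0,0],[0,-0.025,0,0,0,0],[0,-0.025,0,0,0,0],[0,-0.025,0,0,0,0]]' | egrep 'pos|ft'
```

```text
ee_pos: [0.545, 0.0119, 0.2773]
ft_force: [0.8, 6.3, 7.2]
ee_pos: [0.5433, 0.0073, 0.2773]
ft_force: [0.4, 6.6, 7.0]
```

```bash
python3 -m inch '[[0,-0.025,0,0,0,0],[0,-0.025,0,0,0,0],[0,-0.025,0,0,0,0],[0,0,0,0,0,0],[0,0,0,0,0,0]]' | egrep 'pos|ft'
```

```text
ee_pos: [0.5413, 0.0026, 0.2757]
ft_force: [0.8, 1.1, -1.0]
```

The force vanished and z fell 1.6 mm, so the tip seems to have dropped in. I'll go down gently.

```bash
python3 -m inch '[[0,0,0.03,0,0,0],[0,0,0.03,0,0,0],[0,0,0,0,0,0],[0,0,0,0,0,0],[0,0,0,0,0,0]]' | egrep 'pos|ft'
```

```text
ee_pos: [0.5414, 0.0027, 0.2733]
ft_force: [0.0, -0.7, -1.3]
```

```bash
python3 -m inch '[[0,0,0.03,0,0,0],[0,0,0.03,0,0,0],[0,0,0,0,0,0],[0,0,0,0,0,0],[0,0,0,0,0,0]]' | egrep 'pos|ft'
python3 -m inch '[[0,0,0.03,0,0,0],[0,0,0.03,0,0,0],[0,0,0,0,0,0],[0,0,0,0,0,0],[0,0,0,0,0,0]]' | egrep 'pos|ft'
```

```text
ee_pos: [0.5414, 0.0027, 0.2711]
ft_force: [0.2, 0.7, -1.3]
ee_pos: [0.5414, 0.0027, 0.2687]
ft_force: [0.6, -0.9, -1.4]
```

```bash
python3 -m inch '[[0,0,0.04,0,0,0],[0,0,0.04,0,0,0],[0,0,0.04,0,0,0],[0,0,0.03,0,0,0],[0,0,0,0,0,0]]' | egrep 'pos|ft'
python3 -m inch '[[0,0,0.02,0,0,0],[0,0,0.02,0,0,0],[0,0,0,0,0,0],[0,0,0,0,0,0],[0,0,0,0,0,0]]' | egrep 'pos|ft'
```

```text
ee_pos: [0.5414, 0.0027, 0.2624]
ft_force: [0.4, -1.2, -1.9]
ee_pos: [0.5414, 0.0027, 0.261]
ft_force: [-0.9, 0.5, -1.2]
```

```bash
python3 -m inch '[[0,0,0.02,0,0,0],[0,0,0.01,0,0,0],[0,0,0,0,0,0],[0,0,0,0,0,0],[0,0,0,0,0,0]]' | egrep 'pos|ft'
python3 -m inch '[[0,0,0.02,0,0,0],[0,0,0,0,0,0],[0,0,0,0,0,0],[0,0,0,0,0,0],[0,0,0,0,0,0]]' | egrep 'pos|ft'
```

```text
ee_pos: [0.5415, 0.0027, 0.2599]
ft_force: [-0.4, -0.7, -1.1]
ee_pos: [0.5416, 0.0027, 0.2595]
ft_force: [-2.6, -1.5, 5.1]
```

Collar contact at the expected height (5 N). Releasing and retracting.

```bash
python3 -m inch '[[0,0,0,0,0,0],[0,0,0,0,0,0],[0,0,0,0,0,0],[0,0,0,0,0,0],[0,0,0,0,0,0]]' 1
python3 -m inch '[[0,0,0,0,0,0],[0,0,0,0,0,0],[0,0,0,0,0,0],[0,0,0,0,0,0],[0,0,0,0,0,0]]' 
python3 -m inch '[[0,0,-0.3,0,0,0],[0,0,-0.6,0,0,0],[0,0,-0.7,0,0,0],[0,0,-0.7,0,0,0],[0,0,-0.7,0,0,0]]'
python3 -m inch '[[0,0,-0.5,0,0,0],[0,0,-0.3,0,0,0],[0,0,0,0,0,0],[0,0,0,0,0,0],[0,0,0,0,0,0]]'
python3 - <<'E'
from h import *
c=snap('wrist','w5.png'); print(proj(c,[[.5414,.0027,.102],[.5414,.0027,.072]]))
E
```

```text
time: 15.72
ee_pos: [0.5415, 0.0029, 0.2591]
eef_rot: [0.163, 0.987, 0.0, 0.0]
ft_force: [0.3, -0.2, -0.9]
width: 0.0492
grip_force: 0.0
time: 16.13
ee_pos: [0.5415, 0.0027, 0.2591]
eef_rot: [0.163, 0.987, 0.0, -0.0]
ft_force: [0.0, -0.3, -0.1]
width: 0.0815
grip_force: 0.0
time: 16.55
ee_pos: [0.5412, 0.0025, 0.3814]
eef_rot: [0.164, 0.987, 0.0, 0.0]
ft_force: [0.8, 0.8, 0.0]
width: 0.087
grip_force: 0.0
time: 16.97
ee_pos: [0.5412, 0.0028, 0.4099]
eef_rot: [0.163, 0.987, -0.0, -0.001]
ft_force: [-0.4, 0.1, -0.5]
width: 0.0871
grip_force: 0.0
[[255.54684682 187.45209984]
 [255.56387373 179.53119317]]
```

View pics/w5.png

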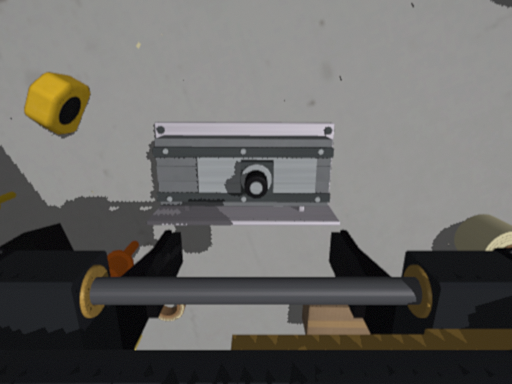

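The knob top is at (256,187), where a fully home pin should be, with the collar flat on the bushing. Handing in.

```bash
python3 -c "
from bench import job
print(job.close_job())"
```

```text
the job is handed in; nothing more can be done
None
```

I handed the job in at about 17 s. The pin is fully home in the tongue's hole with its collar on the bushing, the gripper is open and clear, and the wrist force stayed around 11 N or less in every reading. The hand-in call gave no verdict.

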